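# Photograph a turned spindle

## Task

Photograph the turned spindle: lean it foot-down in the sloping rest and let go, then take it again by its head end, stand it upright on its foot in the middle of the round plate and let it stand free for about two seconds so you see that it does not wobble. Then press the big camera release down to its halfway stop, pause there for about a second, press it fully down and let it spring back up. Leave the spindle standing and do not disturb the wood block, the hole saw or the tape measure.

Things in the scene. Friction and masses are not known exactly. Their poses are not given: they have to be found in the camera images.
- spindle_mid (a point): Centre (half-way along, on the axis) of the loose turned spindle of pale wood, 156 mm long, 0.07 kg. Its z axis runs along it from foot to head. It starts lying on a flat of its two square blocks (36x36 mm), axis 18 mm above the table. Its plain round waist, 24 mm in diameter, reaches 14 mm along z before and 20 mm after this point.
- spindle_foot (a point): Centre of the spindle's flat foot face, 78 mm from spindle_mid; same axes. Along z from here: round foot 30 mm in diameter to 14 mm, square block to 50 mm, turned part with small beads up to 32 mm wide and the 24 mm waist (64 to 98 mm) to 112 mm, square head block to 138 mm, rounded button 28 mm in diameter to 156 mm.
- rest: Fixed wooden rest that carries the sloping trough; origin at the centre of the underside of its base board, 140x64x12 mm; x points the way the trough rises, z up. The trough's floor ends 118 mm above the table.
- trough: Trough of the rest, 45 degrees to the table. Origin: mid-width on its floor at the foot stop, 30 mm above the table; x up the slope, y across, z out of the floor. Cheeks 44 mm apart, 26 mm high, to x = 55 mm; foot stop 30 mm high; floor 54 mm wide to x = 60, then a 20 mm bar to x = 125. The spindle seats along x, foot at the stop, axis at z = 18 mm; let go, it slides to the stop.
- stand: Fixed photo stand, origin at the centre of the underside of its board, 290x100x8 mm, x along it from camera to plate. Black camera at x = -100 mm, 104 mm wide, 36 mm deep, top 116 mm above the table, lens out to x = -49 mm. White upright panel 100 mm wide at x = 139 mm, its top 150 mm above the table.
- plate_top (a point): Centre of the upper face of the stand's round aluminium plate, 70 mm in diameter, 16 mm above the table. The white panel's face is 60 mm beyond it along x (stand's axes); the camera's centre 175 mm the other way.
- release_top (a point): Centre of the top face of the camera's round aluminium release button, 22 mm in diameter, 136 mm above the table when up, 20 mm above the camera's top; pressed straight down, 10 mm in all. A viewfinder hump 6 mm high on the camera's top begins 26 mm from the button's axis.
- release_cap (a joint): First stage of the release, m: 0 up, 0.005 at the halfway stop. Sprung, rises from 1 to 3 N over the 5 mm.
- release_stem (a joint): Second stage of the release, m: 0 until pushed past the halfway stop, 0.005 fully down. It starts to give at 9 N and reaches the bottom at about 12 N; both stages spring back.
- block: Bystander: loose offcut cube of wood 48x50x46 mm; origin at the centre of its underside. Leave it alone.
- hole_cutter: Bystander: loose hole saw standing on the table, 59 mm in diameter, 79 mm high; origin at the centre of its underside. Leave it alone.
- tape: Bystander: loose tape measure 34x96x63 mm; origin at the centre of its underside. Leave it alone.

How it is judged:
By the outcome, as a careful person would: the job done as asked, in the order asked, and still so for the second after the job is handed in, with the robot touching nothing.
It also fails if it takes over 72 s, if anything falls off the work surface, if the arm or the gripper's body presses on something with over 40 N, if the wrist force passes 120 N, or if a joint passes its speed limit or range.

## Robot

A 7-joint arm with a two-finger parallel gripper is mounted at the origin on a cart in front of the work surface, level with it; the furniture and walls round the work are solid. World frame = base frame: x ahead of the robot, y to its left, z up, the work surface at z = 0. Lengths are in m, angles in rad, forces in N, time in s.
With the tool pointing down it reaches from about 0.425 to 0.95 m from the base axis. Payload 16.7 kg.
Tool frame: the origin (TCP) lies between the finger pads; the fingertips stand ctrl.tip_reach ahead of it and the grasp point (between the pads) lies 6 mm ahead of it (ctrl.tip_reach is the distance from the TCP to the fingertips, in m); z points along the fingers, y is the line along which they close (so a half turn about z gives the same grasp; the last joint's range is limited). The gripper opens to 94 mm and grips with 3 to 60 N. Pads are 16 mm wide; open, the fingers measure 119 mm over their backs; the gripper's body (75 mm by 177 mm) begins 78 mm behind the grasp point.
Start: joints at [-1.411, 0.426, 0.074, 1.606, -0.034, 1.111, -0.067], TCP at [0.205, 0.643, 0.23] pointing down, gripper open.
Joint ranges: [-2.85, 2.85], [-0.5, 2.14], [-1.23, 1.37], [0.21, 2.46], [-1.02, 4.16], [0.16, 2.05], [-2.73, 2.73]. Speed limits (rad/s): [1.89, 1.89, 2.39, 2.39, 3.01, 3.01, 3.01].

## Interface

Orientations are given as a unit quaternion [w, x, y, z].
In Python, from rig import ctrl gives the robot as it stands. Calls block until the motion is done:
- ctrl.reach(position, orientation): joint-space move of the TCP to a pose.
- ctrl.servo_line(position, ori=None, velocity=0.15): straight line of the TCP; ori=None keeps the orientation; velocity is the mean speed in m/s.
- ctrl.move_joints(angles): joint-space move.
- ctrl.let_go() and ctrl.clamp(newtons=None): open the fingers fully, or close them until they stop; newtons is the grip in N (None keeps the last).
- ctrl.hold(seconds).
- ctrl.ik(position, orientation): joint angles nearest the present ones, or None.
- ctrl.grab_frame(name): name is "scene" or "top" or "wrist"; returns a dict with "img" (420x560x3 uint8, red, green, blue), "range_z" (420x560 float32, m along the optical axis (not along the pixel's ray), 0 where there is no reading), "camera_matrix" (3x3 intrinsics, pixels), "k1" (the pictures are not rectified: a ray, as slopes to the right and down, at radius r is drawn at 1 + k1 r^2 times it, then the intrinsics apply), "R" (3x3) and "t" (3): a world point X has camera coordinates R X + t. Camera axes: x right, y down, z forward; pixel columns grow to the right and rows downward; lengths in m; the calibration is good to about 2 mm. A picture is of the moment at which its call begins.
A pose or a line that the arm cannot do raises ctrl.Unreachable and nothing moves.
- ctrl.close_job(): hands the job in; it is judged then, once.
Readings, each from a call of its own:
- ctrl.current_time(): time.
- ctrl.current_joint_positions(): joint angles.
- ctrl.current_dq(): joint speeds.
- ctrl.current_effort(): joint torques, N m.
- ctrl.current_position(): TCP position.
- ctrl.current_tool_rot(): TCP orientation.
- ctrl.current_force(): force on the tool from outside, world axes, zero at the start.
- ctrl.current_ft_torque(): the same for the moment, N m.
- ctrl.current_grip_width(): finger opening in m.
- ctrl.current_grasp_force(): force on a finger pad.
Only numpy, scipy, OpenCV 4.12 (cv2) and the standard library are available. Lean on these libraries where they do the work, as an engineer would, in place of code of your own. Each camera call takes 0.05 s, during which the arm holds its last target. There are 200 camera calls.

## Working session

There is one attempt and no reset: what is moved stays moved. The work goes in short steps, each a Python script; the robot and the scene stay as the last script left them, time stands still between calls to the robot, and variables do not carry over. Pictures are saved under pics/ and viewed, at most 10 in all, crops included, and the job is handed in when it is done.

```bash
mkdir -p pics; ls; cat > h.py <<'E'
import numpy as np, cv2
from rig import ctrl
def grab(n):
    return ctrl.grab_frame(n)
def save(f,name):
    cv2.imwrite(name,cv2.cvtColor(f["img"],cv2.COLOR_RGB2BGR))
def rays(f,px):
    K=f["camera_matrix"];px=np.atleast_2d(px).astype(float)
    d=np.array([(px[:,0]-K[0,2])/K[0,0],(px[:,1]-K[1,2])/K[1,1]]).T
    u=d.copy()
    for _ in range(20): u=d/(1+f["k1"]*(u**2).sum(1,keepdims=True))
    return np.c_[u,np.ones(len(u))]
def onplane(f,px,z):
    R,t=f["R"],f["t"];c=-R.T@t;w=rays(f,px)@R
    return c+w*((z-c[2])/w[:,2])[:,None]
def cloud(f):
    h,w=f["range_z"].shape
    vv,uu=np.mgrid[:h,:w];r=rays(f,np.c_[uu.ravel(),vv.ravel()])
    P=(r*f["range_z"].reshape(-1,1)-f["t"])@f["R"]
    P[f["range_z"].ravel()==0]=np.nan
    return P.reshape(h,w,3)
E
python3 - <<'E'
from h import *
import pickle
F={n:grab(n) for n in("scene","top")}
pickle.dump(F,open("F0.pkl","wb"))
for n in F: save(F[n],f"pics/{n}0.png"); print(n,-F[n]["R"].T@F[n]["t"],F[n]["k1"],F[n]["camera_matrix"][0,0])
print(ctrl.tip_reach,ctrl.current_tool_rot(),ctrl.current_time())
E
```

```text
pics
scene [ 0.22474536 -0.35335353  0.75744446] -0.054730596952349816 417.374684773172
top [0.52021878 0.11990586 1.00191387] -0.14301193364707118 444.1544956768374
0.025 [-4.18109527e-05  1.53796749e-01  9.88102339e-01 -5.71015690e-04] 0.1
```

View pics/scene0.png

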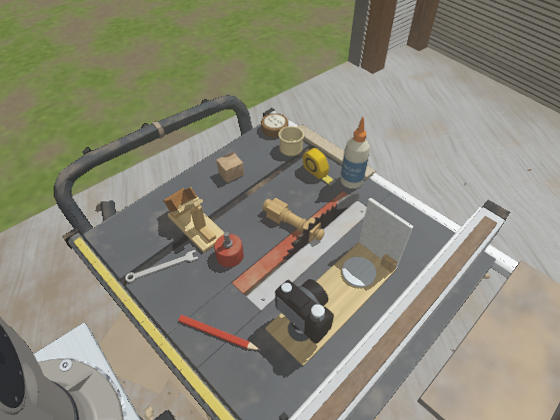

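View pics/top0.png

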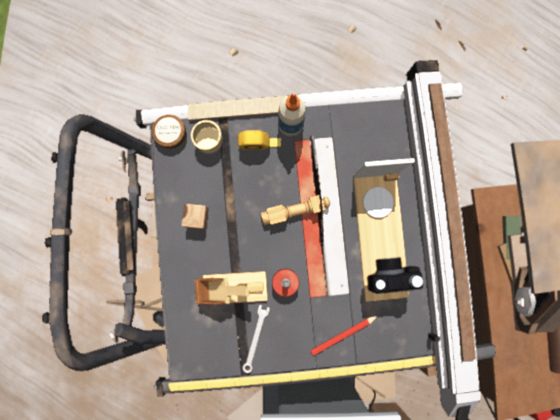

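The two views show the spindle at top-image (296,210), the rest at (232,288), the plate at (380,203), the camera at (397,275) and the hole saw at (285,283). The rest is close to the hole saw. Next I'll use the depth.

```bash
python3 - <<'E'
from h import *
import pickle
F=pickle.load(open("F0.pkl","rb"))
f=F["top"];P=cloud(f);z=P[...,2]
im=cv2.cvtColor(f["img"],cv2.COLOR_RGB2BGR)
sl=(slice(125,325),slice(165,435))
a=cv2.resize(im[sl],None,fx=2.9,fy=2.9,interpolation=cv2.INTER_CUBIC)
cv2.imwrite("pics/c1.png",a)
def at(u,v): return np.round(P[v,u],3)
print("table",at(260,250),at(250,330))
for v in (288,280,296):
  print(v,[tuple(np.round(P[v,u],3)) for u in range(194,272,5)])
# components above table
zz=np.nan_to_num(z);m=((zz>0.012)&(zz<0.4)).astype(np.uint8)
n,l,s,c=cv2.connectedComponentsWithStats(m)
for i in range(1,n):
  if s[i,4]>120:
    Q=P[l==i];r=cv2.minAreaRect(Q[:,:2].astype(np.float32)); print(s[i],np.round(r[0],3),np.round(r[1],3),round(r[2],1),round(np.nanmax(Q[:,2]),3))
# plate circle, by colour: grey bright z~.016
ROI=np.zeros_like(m);ROI[180:225,355:405]=1
g=f["img"].astype(int);gr=(g.max(2)-g.min(2)<25)&(g.mean(2)>90)&(ROI>0)&(zz<.03)
Q=P[gr];print("plate",len(Q),cv2.minEnclosingCircle(Q[:,:2].astype(np.float32)),np.median(Q,0))
top=(zz>0.128)&(np.mgrid[:420,:560][1]>360)&(np.mgrid[:420,:560][1]<430)&(np.mgrid[:420,:560][0]>250)&(np.mgrid[:420,:560][0]<300)
Q=P[top];print("release",len(Q),np.median(Q,0),Q.min(0),Q.max(0))
E
```

```text
table [ 0.529  0.16  -0.001] [ 0.35   0.182 -0.   ]
288 [(np.float64(0.443), np.float64(0.308), np.float64(-0.001)), (np.float64(0.447), np.float64(0.289), np.float64(0.046)), (np.float64(0.446), np.float64(0.279), np.float64(0.039)), (np.float64(0.446), np.float64(0.27), np.float64(0.029)), (np.float64(0.447), np.float64(0.257), np.float64(0.042)), (np.float64(0.448), np.float64(0.244), np.float64(0.056)), (np.float64(0.449), np.float64(0.232), np.float64(0.068)), (np.float64(0.45), np.float64(0.22), np.float64(0.082)), (np.float64(0.451), np.float64(0.209), np.float64(0.094)), (np.float64(0.452), np.float64(0.198), np.float64(0.103)), (np.float64(0.453), np.float64(0.187), np.float64(0.115)), (np.float64(0.445), np.float64(0.183), np.float64(0.021)), (np.float64(0.446), np.float64(0.172), np.float64(0.024)), (np.float64(0.446), np.float64(0.161), np.float64(0.024)), (np.float64(0.444), np.float64(0.15), np.float64(0.007)), (np.float64(0.444), np.float64(0.139), np.float64(-0.001))]
280 [(np.float64(0.461), np.float64(0.309), np.float64(-0.002)), (np.float64(0.464), np.float64(0.289
[... 2068 characters left out ...]
4] [0.774 0.174] [0.034 0.068] 0.2 0.065
[ 261  135   69  104 1270] [0.68  0.065] [0.147 0.223] 76.2 0.059
[ 510  139   50  195 7969] [ 0.54 -0.39] [0.386 0.105] 5.6 0.233
[364 186  30  32 695] [ 0.637 -0.106] [0.069 0.067] 18.5 0.02
[182 204  26  25 548] [0.603 0.303] [0.047 0.05 ] 84.1 0.052
[ 366  256   57   38 1552] [ 0.478 -0.119] [0.072 0.104] 4.9 0.138
[272 269  27  28 596] [0.458 0.104] [0.058 0.056] 0.2 0.082
[ 195  276   71   29 1282] [0.445 0.223] [0.055 0.15 ] 2.3 0.119
plate 978 ((0.6387244462966919, -0.11462423205375671), 0.0776694193482399) [nan nan nan]
release 93 [ 0.46551378 -0.1540795   0.13487476] [ 0.45563088 -0.16359796  0.12856374] [ 0.47542178 -0.14448587  0.1383638 ]
```

View pics/c1.png

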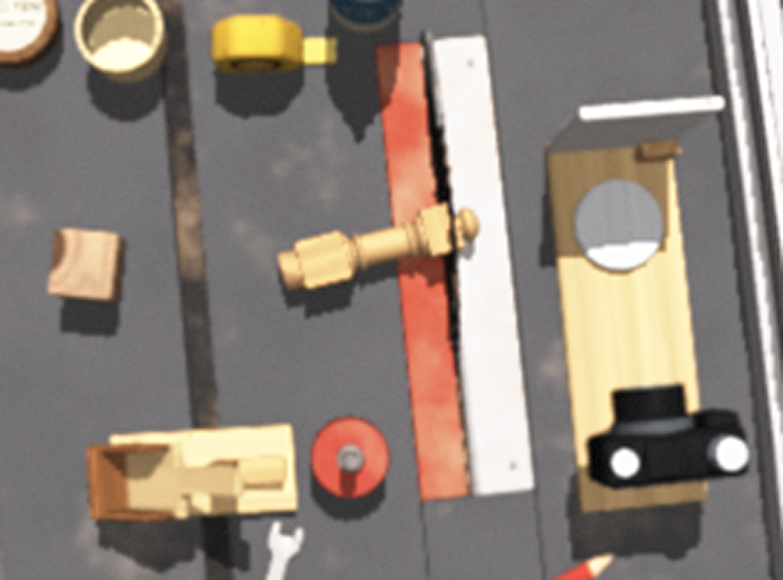

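Top-image crop: the spindle's foot is at crop (285,272) and its head at (470,225). The rest's stop is at the left, around crop (95,480), and it rises to the right, which is −y. The taller release is the right-hand knob at crop (730,452). Now I'll fit the axes.

```bash
cat > meas.py <<'E'
from h import *
def spindle(f,P,tag):
    hsv=cv2.cvtColor(f["img"],cv2.COLOR_RGB2HSV)
    c=np.nan_to_num(P)
    m=(hsv[...,0]>10)&(hsv[...,0]<24)&(hsv[...,1]>70)&(hsv[...,2]>110)&(np.abs(c[...,0]-.665)<.09)&(np.abs(c[...,1]-.085)<.12)&(c[...,2]>.002)&(c[...,2]<.05)
    m=cv2.morphologyEx(m.astype(np.uint8),cv2.MORPH_CLOSE,np.ones((3,3)))
    n,l,s,_=cv2.connectedComponentsWithStats(m);i=1+np.argmax(s[1:,4])
    v,u=np.nonzero(l==i);Q=onplane(f,np.c_[u,v],.018)[:,:2].astype(np.float32)
    r=cv2.minAreaRect(Q);b=cv2.fitLine(Q,cv2.DIST_HUBER,0,.01,.01).ravel()
    d=b[:2]*(-np.sign(b[1]));t=(Q-b[2:])@d
    print(tag,"rect",np.round(r[0],4),np.round(r[1],4),"dir",d,"foot",b[2:]+d*t.min(),"head",b[2:]+d*t.max(),"len",np.ptp(t),s[i])
if __name__=="__main__":
    import pickle
    F=pickle.load(open("F0.pkl","rb"))
    for k in F:
        f=F[k];P=cloud(f);c=np.nan_to_num(P);x,y,z=c[...,0],c[...,1],c[...,2]
        spindle(f,P,k)
        fl=(abs(x-.445)<.028)&(y<.265)&(y>.17)&(z>.03)&(abs(z-(.03+.272-y))<.008)
        Q=c[fl];s=Q@[0,-.7071,.7071]; bar=Q[(Q[:,2]>.085)];low=Q[(Q[:,2]<.07)]
        A=np.linalg.lstsq(np.c_[Q[:,:2],np.ones(len(Q))],Q[:,2],rcond=None)[0]
        print(k,"plane",A,len(Q),"slope",np.degrees(np.arctan(np.hypot(A[0],A[1]))),"yaw",np.degrees(np.arctan2(A[0],-A[1])))
        for lo,hi in((.035,.05),(.05,.068),(.075,.09),(.09,.105),(.105,.12)):
            q=Q[(Q[:,2]>lo)&(Q[:,2]<hi)]
            if len(q)>4: print("  z",lo,"x mid",(q[:,0].min()+q[:,0].max())/2,"w",np.ptp(q[:,0]),"y",q[:,1].mean(),"ymin",q[:,1].min(),q[:,2].max())
        pl=(abs(x-.637)<.05)&(abs(y+.106)<.05)&(abs(z-.016)<.012)
        g=f["img"].astype(int);pl&=(g.max(2)-g.min(2)<28)&(g.mean(2)>80)
        n,l,s,_=cv2.connectedComponentsWithStats(pl.astype(np.uint8));i=1+np.argmax(s[1:,4])
        v,u=np.nonzero(l==i);q=onplane(f,np.c_[u,v],.016)[:,:2].astype(np.float32)
        print(k,"plate",len(q),cv2.minEnclosingCircle(q),cv2.fitEllipse(cv2.convexHull(q)))
        rl=(abs(x-.4655)<.02)&(abs(y+.154)<.02)&(z>.13)&(z<.142)
        v,u=np.nonzero(rl);q=onplane(f,np.c_[u,v],.136)[:,:2].astype(np.float32)
        print(k,"release",len(q),cv2.minEnclosingCircle(q),q.mean(0),np.median(z[rl]))
        st=(x>.4)&(x<.72)&(y<-.05)&(y>-.22)&(abs(z-.008)<.006)&(g[...,0]-g[...,2]>30)
        v,u=np.nonzero(st);q=onplane(f,np.c_[u,v],.008)[:,:2].astype(np.float32)
        if len(q)>50: print(k,"board",cv2.minAreaRect(q))
        pn=(x>.66)&(x<.74)&(y<-.02)&(y>-.2)&(z>.05)&(z<.16); q=c[pn]
        if len(q)>30: print(k,"panel",np.polyfit(q[:,1],q[:,0],1),q.min(0),q.max(0))
E
python3 meas.py
```

```text
scene rect [0.6176 0.0828] [0.057  0.1621] dir [ 0.22159111 -0.9751397 ] foot [0.59994733 0.16220646] head [0.6359434  0.00380123] len 0.16244364 [263 198  61  44 845]
scene plane [ 0.09119825 -0.93803701  0.24614926] 155 slope 43.30326253215614 yaw 5.552983536804279
  z 0.035 x mid 0.4449635887950403 w 0.03704751695977632 y 0.2574640315365556 ymin 0.25111388480852004 0.04907172489177108
  z 0.05 x mid 0.4446214520839812 w 0.04052713841728617 y 0.24364423368446766 ymin 0.23204681270016456 0.06784581307525775
  z 0.075 x mid 0.44694183764431417 w 0.027260352511666086 y 0.21624177464442448 ymin 0.20721042724517083 0.08996589493609441
  z 0.09 x mid 0.4431899357555927 w 0.018293675892259942 y 0.2005152832532339 ymin 0.19056615680181724 0.10444639162744787
  z 0.105 x mid 0.4449446351114817 w 0.02028187278783622 y 0.18241999732057673 ymin 0.17715344171497316 0.1198997254337755
scene plate 838 ((0.6323144435882568, -0.10827720165252686), 0.037036970257759094) ((0.6328870058059692, -0.10868106037378311), (0.06988298147916794, 0.07350419461727142), 128.42050170898438)
scene release 130 ((0.
[... 1067 characters left out ...]
9353924328980088 0.10485322231655778
  z 0.105 x mid 0.44674539089508913 w 0.01996517150325594 y 0.18687353075178306 ymin 0.17870022924179604 0.11861531086684547
top plate 745 ((0.6360705494880676, -0.1060914695262909), 0.03539910539984703) ((0.6361961364746094, -0.10600394010543823), (0.06896934658288956, 0.06971907615661621), 91.8362045288086)
top release 91 ((0.4649994671344757, -0.1539520025253296), 0.010865204967558384) [ 0.46519235 -0.15355837] 0.1348755726896349
top board ((0.5575186610221863, -0.11314369738101959), (0.280738890171051, 0.1015891283750534), 4.505748271942139)
top panel [-0.0675011   0.69115635] [ 0.69237067 -0.15053506  0.05007038] [ 0.70709827 -0.04974757  0.15333489]
```

```bash
cat > plan.py <<'E'
from h import *
from scipy.spatial.transform import Rotation as Ro
def quat(x,z):
    z=np.array(z,float)/np.linalg.norm(z);x=np.array(x,float);x-=z*(x@z);x/=np.linalg.norm(x)
    q=Ro.from_matrix(np.c_[x,np.cross(z,x),z]).as_quat();return q[[3,0,1,2]]
D=np.array([0,0,-1.])
d=np.array([.245,-.969,0]);d/=np.linalg.norm(d)
mid=np.array([.6185,.081,.018])
a=np.radians(3.7);h=np.array([np.sin(a),-np.cos(a),0]);u=(h-D)/2**.5;n=(-h-D)/2**.5
T=np.array([.4435,.2695,.030])   # trough origin
sx=np.array([np.cos(np.radians(4.7)),np.sin(np.radians(4.7)),0])
plate=np.array([.6345,-.107,.016]);rel=np.array([.4633,-.1555,.136])
def tp(x,z): return T+u*x+n*z
E
python3 - <<'E'
from plan import *
J=lambda p,q:(lambda r:None if r is None else np.round(r,2))(ctrl.ik(p,q))
for s in(1,-1):
    print(s,"pick",J(mid+[0,0,.15],quat(s*d,D)),J(mid+[0,0,.01],quat(s*d,D)))
    print(" trough",J(tp(85,0)/1 if 0 else tp(.085,.018+.011),quat(s*u,-n)),J(tp(.085,.1),quat(s*u,-n)))
    print(" head",J(tp(.133,.018),quat(s*n,-u)),J(tp(.25,.018),quat(s*n,-u)))
    print(" place",J(plate+[0,0,.135],quat(s*sx,D)),J(plate+[0,0,.25],quat(s*sx,D)),"rel",J(rel+[0,0,.025],quat(s*sx,D)))
E
```

```text
1 pick [-1.03  0.74  1.21  1.83 -0.77  1.14 -2.44] [-0.92  0.87  1.01  1.91 -0.94  0.93 -2.33]
 trough [-0.83  0.63 -0.14  1.83  0.54  1.4   1.95] [-0.86  0.6  -0.17  1.72  0.51  1.53  1.97]
 head [ 0.23  0.39 -0.3   2.2  -0.97  0.86  0.78] [-0.52  0.35  0.8   2.15 -1.01  1.33  0.93]
 place [-0.64  0.7   1.06  1.79 -0.69  1.07 -0.82] [-0.67  0.55  1.07  1.68 -0.51  1.22 -0.96] rel [-0.51  0.27  0.82  2.12 -0.26  0.85 -1.02]
-1 pick [-0.73  0.48  0.67  1.81 -0.35  0.97  0.33] [-0.63  0.65  0.54  1.89 -0.49  0.73  0.44]
 trough [-1.32  0.7   0.54  1.86  0.23  1.23 -0.87] [-1.35  0.67  0.53  1.76  0.23  1.37 -0.87]
 head [ 0.23  0.39 -0.3   2.2  -0.97  0.86 -2.36] [-0.39  0.31  0.63  2.15 -0.98  1.28 -2.26]
 place [-0.44  0.54  0.7   1.78 -0.42  0.97  2.09] [-0.57  0.47  0.89  1.68 -0.39  1.19  2.07] rel [-0.63  0.32  0.99  2.12 -0.35  0.87  2.22]
```

```bash
python3 - <<'E'
from plan import *
import pickle
ctrl.reach(mid+d*.003+[0,0,.18],quat(-d,D))
f=grab("wrist");pickle.dump(f,open("F1.pkl","wb"));save(f,"pics/w1.png")
P=cloud(f)
import meas;meas.spindle(f,P,"wrist")
print(-f["R"].T@f["t"],ctrl.current_time(),ctrl.current_position(),np.nanpercentile(P[...,2],[2,50,98]))
E
```

```text
wrist rect [0.6151 0.0866] [0.0373 0.1391] dir [ 0.26194477 -0.9650829 ] foot [0.5973743  0.15384898] head [0.6338312  0.01953086] len 0.1391778 [ 261  110   42  146 4800]
[0.60122508 0.14785912 0.35184734] 2.6333 [0.6191814  0.07920638 0.19791848] [-8.63143933e-03  2.63861761e-04  2.97945873e-01]
```

View pics/w1.png

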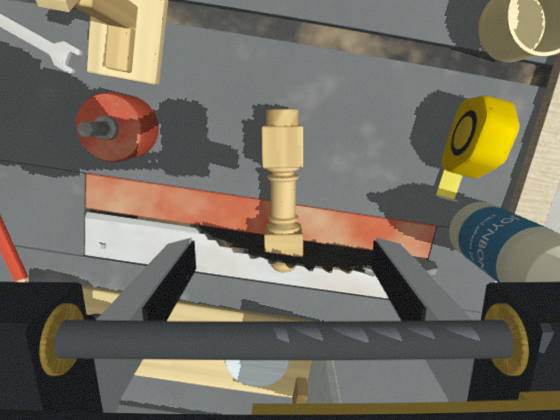

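Wrist view: the spindle is centred under the hand, foot at (283,112), waist near (283,200), and nothing is beside the waist. I'll pick it up and bring it to the rest.

```bash
sed -i 's/^T=.*/T=np.array([.4425,.269,.030])/; s/^d=np.array(\[[^]]*\])/d=np.array([.255,-.967,0])/; s/^mid=.*/mid=np.array([.618,.0795,.018])/' plan.py
python3 - <<'E'
from plan import *
g=mid+d*.003; q=quat(-d,D)
ctrl.servo_line([g[0],g[1],.06],q,.25)
ctrl.servo_line([g[0],g[1],.029],q,.1)
ctrl.clamp(20); print(ctrl.current_grip_width(),ctrl.current_grasp_force())
ctrl.servo_line([g[0],g[1],.19],velocity=.25)
qt=quat(-u,-n)
ctrl.reach(tp(.10,.12)+[0,0,.03],qt)
f=grab("scene");save(f,"pics/s2.png");f2=grab("wrist");save(f2,"pics/w2.png")
cv2.imwrite("pics/m2.png",np.hstack([cv2.imread("pics/w2.png")[::1,:400],cv2.imread("pics/s2.png")[100:300,100:300].repeat(2,0).repeat(2,1)[:400].copy().__array__() if 0 else cv2.resize(cv2.imread("pics/s2.png")[120:330,120:320],(400,420))]))
print(ctrl.current_time(),ctrl.current_grip_width(),ctrl.current_position())
E
```

```text
0.02349404277479945 19.999959468841553
7.0083 0.023732594935195153 [0.44246804 0.28138563 0.21569664]
```

View pics/m2.png

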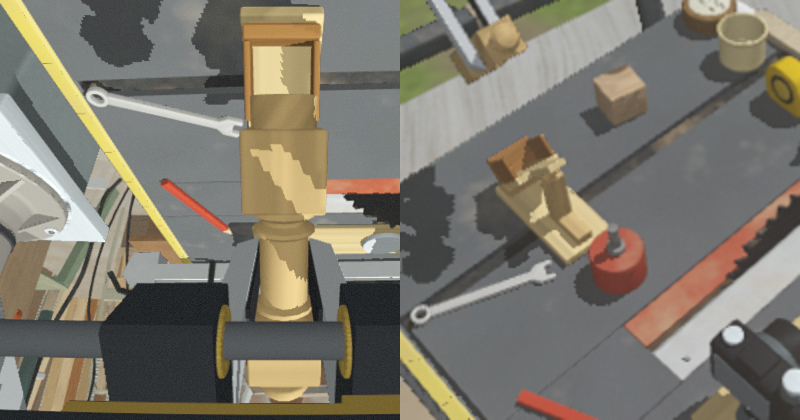

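The wrist view shows the spindle centred between the cheeks: its block is at columns 241–328 and the cheeks at 246–320. I'll lower it and release.

```bash
python3 - <<'E'
from plan import *
f0=ctrl.current_force()
ctrl.servo_line(tp(.092,.075),velocity=.2)
for z in(.05,.04,.035,.032,.030):
    ctrl.servo_line(tp(.089,z),velocity=.08)
    df=ctrl.current_force()-f0; print(z,np.round(df,1))
    if np.linalg.norm(df)>4: break
ctrl.let_go();ctrl.hold(.4)
ctrl.servo_line(tp(.092,.15),velocity=.25)
f=grab("scene");f2=grab("wrist");save(f,"pics/s3.png");save(f2,"pics/w3.png")
cv2.imwrite("pics/m3.png",np.hstack([cv2.imread("pics/w3.png")[:,:400],cv2.resize(cv2.imread("pics/s3.png")[120:330,120:320],(400,420))]))
P=cloud(f2).reshape(-1,3);P=P[~np.isnan(P[:,0])]
r=P-T;X,Y,Z=r@u,r@np.cross(n,u),r@n
s=(abs(Y)<.03)&(Z>.028)&(Z<.045)&(X>-.02)&(X<.2)
print("top of spindle X",np.percentile(X[s],[1,99]),"blocks z",[ (round(np.percentile(Z[(abs(Y)<.01)&(abs(X-c)<.008)],50),4)) for c in(.032,.08,.125)])
hb=(abs(X-.125)<.008)&(Z>.03)&(Z<.045)&(abs(Y)<.03);fb=(abs(X-.032)<.01)&(Z>.03)&(Z<.045)&(abs(Y)<.021)
print("Y head",np.percentile(Y[hb],[2,98]),"Y foot",np.percentile(Y[fb],[2,98]),ctrl.current_time())
E
```

```text
0.05 [-0.8 -0.1  0.8]
0.04 [-0.1 -0.7 -0.3]
0.035 [-1.3 -0.1  0.2]
0.032 [-0.8 -0.9  0.5]
0.03 [0.2 2.  2.4]
top of spindle X [-0.01017279  0.14666909] blocks z [np.float64(0.0366), np.float64(0.2467), np.float64(0.0366)]
Y head [-0.01813719  0.01642089] Y foot [-0.01782108  0.01643619] 11.3
```

View pics/m3.png

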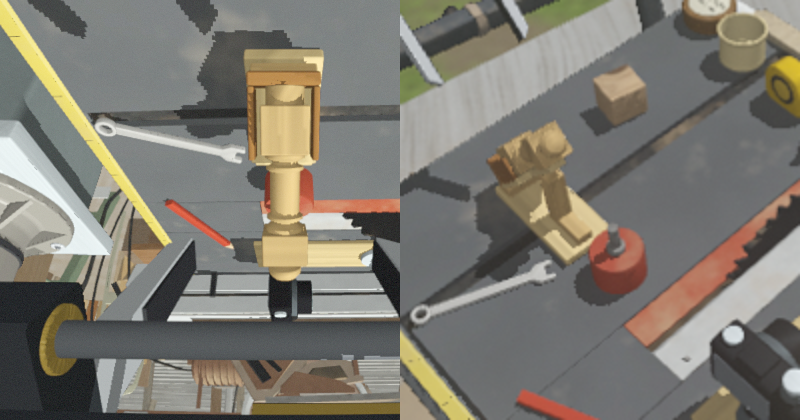

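Seated: both block tops sit about 36.6 mm off the trough floor and it is centred to within 1 mm, with the head block near wrist pixel (285,245). Now I'll retake it by the head along its axis.

```bash
python3 - <<'E'
from plan import *
ctrl.servo_line(ctrl.current_position()+[0,0,.10],velocity=.3)
yo=-np.cross(n,u)*-.0009
qh=quat(n,-u)
ctrl.reach([.47,.13,.36],quat(-h,D))
ctrl.reach(tp(.255,.018)+yo,qh)
f=grab("wrist");save(f,"pics/w4.png")
P=cloud(f).reshape(-1,3);P=P[~np.isnan(P[:,0])];r=P-T;X,Y,Z=r@u,r@np.cross(n,u),r@n
s=(abs(Y)<.016)&(X>.10)&(X<.17)&(Z>0)&(Z<.045)
print("head X max",np.percentile(X[s],[50,95,99]), "block top face X",np.percentile(X[s&(Z>.032)],[5,95]) if (s&(Z>.032)).sum() else None)
k=(X>.132)&(X<.142)&(Z>0)&(Z<.045)&(abs(Y)<.03)
print("blk Y",np.percentile(Y[k],[2,98]),"Z",np.percentile(Z[k],[2,98]),ctrl.current_time(),ctrl.current_position()-tp(.255,.018))
E
```

```text
head X max [0.14698687 0.15457531 0.15548891] block top face X [0.11706866 0.13823293]
blk Y [-0.01829108  0.01683748] Z [0.00221495 0.0371614 ] 14.6167 [0.00090453 0.0006951  0.00018035]
```

View pics/w4.png

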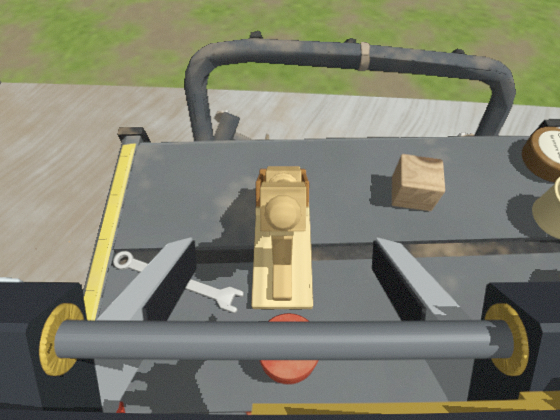

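Wrist view: the head button is at (284,212), between the open fingers, and the head end measures 155.5 mm along the trough against 156 expected. I'll grasp it, lift it and carry it to the plate.

```bash
python3 - <<'E'
from plan import *
yo=np.cross(n,u)*-.0007
ctrl.servo_line(tp(.20,.0185)+yo,velocity=.25)
ctrl.servo_line(tp(.133,.0185)+yo,velocity=.12)
ctrl.clamp(25);print(ctrl.current_grip_width(),ctrl.current_grasp_force())
ctrl.servo_line(ctrl.current_position()+[0,0,.12],velocity=.2)
qp=quat(sx,D)
ctrl.reach(plate+[-.0,0,.133+.16],qp)
ctrl.servo_line(plate+[0,0,.133+.03],velocity=.15)
ctrl.hold(.2)
print(ctrl.current_time(),ctrl.current_grip_width(),ctrl.current_position()-plate,np.round(ctrl.current_force(),1))
import pickle
F={k:grab(k) for k in("scene","wrist","top")};pickle.dump(F,open("F5.pkl","wb"))
save(F["scene"],"pics/s5.png");save(F["wrist"],"pics/w5.png")
cv2.imwrite("pics/m5.png",np.hstack([cv2.imread("pics/w5.png")[:,80:480],cv2.resize(cv2.imread("pics/s5.png")[150:360,240:440],(400,420))]))
P=cloud(F["scene"]).reshape(-1,3);P=P[~np.isnan(P[:,0])]
for lo,hi in((.048,.06),(.062,.096),(.11,.144)):
    s=(P[:,2]>lo)&(P[:,2]<hi)&(np.hypot(*(P[:,:2]-plate[:2]).T)<.035);q=P[s];print(lo,s.sum(),np.round(q.mean(0),4) if s.sum() else 0,np.round(np.ptp(q,0),4))
E
```

```text
0.03600418933780968 24.99986618757248
20.6917 0.03588457040715858 [ 3.59527498e-04 -5.63830429e-05  1.63836887e-01] [-0.3  0.2 -0.7]
0.048 16 [ 0.6199 -0.1104  0.0515] [0.0172 0.0208 0.0076]
0.062 271 [ 0.6217 -0.114   0.0815] [0.0378 0.0379 0.0336]
0.11 139 [ 0.6251 -0.1115  0.1242] [0.0186 0.0254 0.0324]
```

View pics/m5.png

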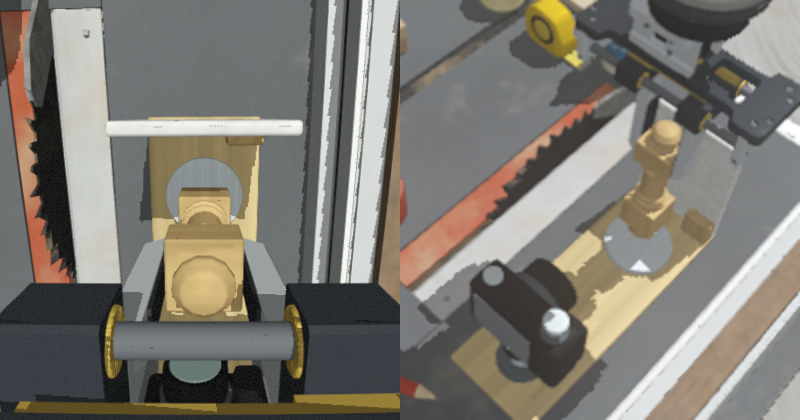

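Wrist view: the plate spans crop columns 166–243 and the spindle is at column 204, so it is centred sideways and hangs upright. One check of the plate's fore-aft position from this frame, then I'll lower it.

```bash
python3 - <<'E'
from plan import *
import pickle
f=pickle.load(open("F5.pkl","rb"))["wrist"];g=f["img"].astype(int)
m=((g.max(2)-g.min(2)<30)&(g.mean(2)>95)).astype(np.uint8);m[:140]=0;m[240:]=0;m[:,:235]=0;m[:,335:]=0
n_,l,s,_=cv2.connectedComponentsWithStats(m);i=1+np.argmax(s[1:,4]);print(s[i])
v,uu=np.nonzero(l==i);q=onplane(f,np.c_[uu,v],.016)-plate
sy=np.array([-sx[1],sx[0],0]);a=q@sx;b=q@sy
print("far edge",a.max(),"near",a.min(),"sides",b.min(),b.max())
# circle fit on outline points from the far half
hull=cv2.convexHull(np.c_[a,b].astype(np.float32))[:,0]
H=hull[hull[:,0]>-.005];c=np.linalg.lstsq(np.c_[2*H,np.ones(len(H))],(H**2).sum(1),rcond=None)[0]
print("centre off (sx,sy)",c[:2],"r",np.sqrt(c[2]+c[0]**2+c[1]**2))
E
```

```text
[ 246  157   77   66 2439]
far edge 0.03630493994570079 near -0.023247608422010662 sides -0.03467237030803807 0.03422602544129615
centre off (sx,sy) [ 0.00177315 -0.00019467] r 0.03469571160389359
```

```bash
python3 - <<'E'
from plan import *
p=plate+sx*.0013
ctrl.servo_line(p+[0,0,.133+.006],velocity=.1)
f0=ctrl.current_force()
for k in range(1,24):
    ctrl.servo_line(p+[0,0,.139-.0007*k],velocity=.03)
    fz=(ctrl.current_force()-f0)[2]
    if fz>2.5: break
print(k,.139-.0007*k,fz,ctrl.current_position()-p,ctrl.current_time())
ctrl.let_go();ctrl.hold(.3)
ctrl.servo_line(ctrl.current_position()+[0,0,.12],velocity=.15)
t=ctrl.current_time();fr=[]
for i in range(3):
    f=grab("scene");fr.append(f)
    P=cloud(f).reshape(-1,3);P=P[~np.isnan(P[:,0])]
    for lo,hi in((.032,.064),(.13,.15)):
        s=(P[:,2]>lo)&(P[:,2]<hi)&(np.hypot(*(P[:,:2]-p[:2]).T)<.03);print(i,lo,s.sum(),np.round(P[s].mean(0),4))
    s=np.hypot(*(P[:,:2]-p[:2]).T)<.03;print("top z",np.percentile(P[s,2],99))
    if i<2: ctrl.hold(.75)
print(t,ctrl.current_time(),"diff",[int((cv2.absdiff(fr[0]["img"],x["img"])[200:300,320:400]>25).sum()) for x in fr[1:]])
save(fr[-1],"pics/s6.png")
cv2.imwrite("pics/s6c.png",cv2.resize(fr[-1]["img"][150:360,240:440,::-1],(400,420)))
E
```

```text
8 0.13340000000000002 8.481356950546258 [ 0.00031258 -0.00013508  0.134047  ] 23.2333
0 0.032 212 [ 0.622  -0.1139  0.0483]
0 0.13 175 [ 0.622  -0.114   0.1404]
top z 0.44013079547184675
1 0.032 211 [ 0.6221 -0.1144  0.0484]
1 0.13 174 [ 0.6221 -0.1139  0.1404]
top z 0.4414068632827289
2 0.032 210 [ 0.622  -0.114   0.0483]
2 0.13 168 [ 0.6219 -0.1139  0.1402]
top z 0.441231771415666
25.4917 27.1417 diff [9, 9]
```

View pics/s6c.png

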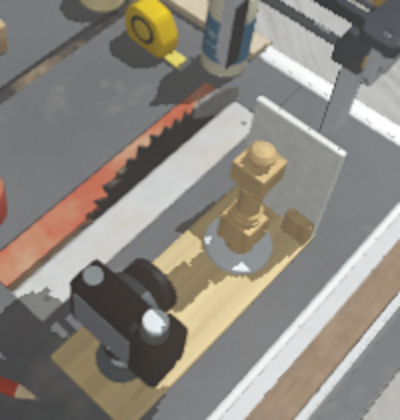

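The spindle stands upright in the middle of the plate at (245,195) in the crop, with no change between frames over 1.65 s. Next is the release.

```bash
python3 - <<'E'
from plan import *
ctrl.hold(.5);qp=quat(sx,D)
ctrl.clamp(10)
pos=ctrl.current_position()
ctrl.servo_line([rel[0],rel[1],pos[2]],qp,.2)
f=grab("wrist");P=cloud(f).reshape(-1,3);P=P[~np.isnan(P[:,0])]
s=(abs(P[:,2]-.136)<.005)&(np.hypot(*(P[:,:2]-rel[:2]).T)<.025);print("button",s.sum(),np.round((P[s].min(0)+P[s].max(0))/2,4) if s.sum() else 0,np.round(np.ptp(P[s],0),4) if s.sum() else 0,ctrl.current_grip_width())
tr=ctrl.tip_reach
ctrl.servo_line([rel[0],rel[1],.142+tr],velocity=.15);ctrl.hold(.15)
F=lambda:np.mean([ctrl.current_force()[2] for _ in range(3)])
f0=F();L=[]
z=.1325;ctrl.servo_line([rel[0],rel[1],z+tr],velocity=.03);L.append((z,round(F()-f0,2)))
while z>.128:
    z-=.0002;ctrl.servo_line([rel[0],rel[1],z+tr],velocity=.02);ctrl.hold(.05)
    fz=F()-f0;L.append((round(z,4),round(fz,2)))
    if fz>4.3: break
ctrl.hold(1.0);L.append(("half",round(F()-f0,2),round(ctrl.current_position()[2]-tr,4)))
print(L,ctrl.current_time())
E
```

```text
button 527 [ 0.4644 -0.1551  0.1345] [0.0215 0.0215 0.0064] 0.0007096886472443888
[(0.1325, np.float64(3.44)), (0.1323, np.float64(2.98)), (0.1321, np.float64(4.15)), (0.1319, np.float64(3.96)), (0.1317, np.float64(3.98)), (0.1315, np.float64(4.44)), ('half', np.float64(3.27), np.float64(0.1315))] 34.1083
```

```bash
python3 - <<'E'
from plan import *
tr=ctrl.tip_reach
def F():
    v=[]
    for _ in range(5): v.append(ctrl.current_force()[2]);ctrl.hold(.02)
    return np.mean(v)
z=.1315;L=[]
while z>.1285:
    z-=.0002;ctrl.servo_line([rel[0],rel[1],z+tr],velocity=.02)
    fz=F();L.append((round(z,4),round(fz,2),round(ctrl.current_position()[2]-tr,4)))
    if fz>5: break
ctrl.hold(1.05);L.append(("half",round(F(),2),round(ctrl.current_position()[2]-tr,4)))
print(L,ctrl.current_time())
E
```

```text
[(0.1313, np.float64(3.66), np.float64(0.1313)), (0.1311, np.float64(6.65), np.float64(0.1312)), ('half', np.float64(6.4), np.float64(0.1312))] 35.9083
```

It sits firmly on the halfway stop at 6.4 N and was held there for 1 s. Now the full press.

```bash
python3 - <<'E'
from plan import *
tr=ctrl.tip_reach
def F():
    v=[]
    for _ in range(4): v.append(ctrl.current_force()[2]);ctrl.hold(.02)
    return np.mean(v)
z=.1265;L=[];ctrl.servo_line([rel[0],rel[1],z+tr],velocity=.03)
while z>.123:
    fz=F();L.append((round(z,4),round(fz,2),round(ctrl.current_position()[2]-tr,4)))
    if fz>16: break
    z-=.0003;ctrl.servo_line([rel[0],rel[1],z+tr],velocity=.02)
ctrl.hold(.3)
ctrl.servo_line([rel[0],rel[1],.145+tr],velocity=.05)
ctrl.servo_line([rel[0],rel[1],.30],velocity=.2)
print(L,ctrl.current_time())
ctrl.hold(.2);import pickle
f=grab("wrist");P=cloud(f).reshape(-1,3);P=P[~np.isnan(P[:,0])]
s=(P[:,2]>.125)&(P[:,2]<.15)&(np.hypot(*(P[:,:2]-rel[:2]).T)<.008);print("button z",np.median(P[s,2]))
f=grab("scene");save(f,"pics/s7.png")
E
```

```text
[(0.1265, np.float64(11.37), np.float64(0.1268)), (0.1262, np.float64(10.83), np.float64(0.1265)), (0.1259, np.float64(11.15), np.float64(0.1263)), (0.1256, np.float64(12.97), np.float64(0.126)), (0.1253, np.float64(17.05), np.float64(0.1259))] 39.1833
button z 0.13581838661639567
```

View pics/s7.png

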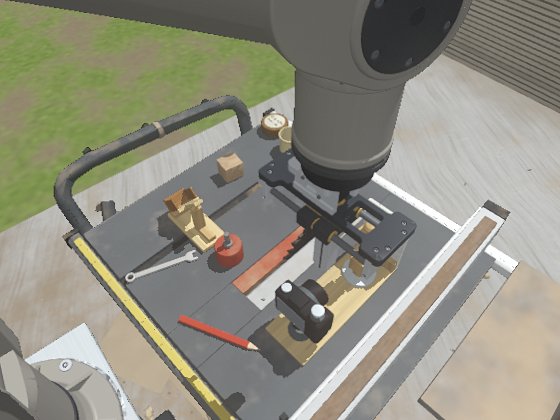

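The button was pressed to its bottom stop (17 N) and is back up at 136 mm. The block, hole saw and rest look unmoved. The hand hides the spindle here, so I'll check it numerically and then hand in.

```bash
python3 - <<'E'
from plan import *
ok=False
for k in("wrist","top"):
    P=cloud(grab(k)).reshape(-1,3);P=P[~np.isnan(P[:,0])]
    s=(np.hypot(*(P[:,:2]-plate[:2]).T)<.025)&(P[:,2]<.19)&(P[:,2]>.14);print(k,s.sum(),np.round(P[s].mean(0),4) if s.sum() else 0,P[s,2].max() if s.sum() else 0); ok|=s.sum()>20
if ok: ctrl.close_job();print("closed",ctrl.current_time())
E
```

```text
wrist 181 [ 0.6179 -0.1091  0.1448] 0.15138078348919115
top 371 [ 0.6352 -0.1038  0.1592] 0.17428081187519046
the job is handed in; nothing more can be done
the job is handed in; nothing more can be done
```

The job is handed in: the spindle was leaned in the rest and let go, retaken by the head and stood free on the plate for over 2 s without wobbling, then the release was held at halfway for 1 s, pressed fully and sprang back; the spindle still stood at hand-in, no contact with the block, hole saw or tape was seen, and about 40 of the 72 s were used.

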